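# Load a specimen carrier through the swing flap of a microscope stage chamber

### The arm

A 7-joint arm with a two-finger parallel gripper is mounted at the origin on the work surface. World frame = base frame: x ahead of the robot, y to its left, z up, the work surface at z = 0. Lengths are in m, angles in rad, forces in N, time in s.
With the tool pointing down it reaches from about 0.425 to 0.875 m from the base axis. Payload 4.7 kg.
Tool frame: the origin (TCP) lies on the mounting face of the last link; the fingertips stand 182 mm ahead of it and the grasp point (between the pads) lies 164 mm ahead of it; z points along the fingers, y is the direction in which the jaws open and shut (so a half turn about z gives the same grasp; the last joint's range is limited). The gripper opens to 87 mm and grips with 3 to 60 N. Pads are 19 mm wide; open, the fingers measure 117 mm over their backs; the gripper's body (75 mm by 190 mm) begins 51 mm behind the grasp point.
Start: joints at [-1.274, 0.321, -0.07, 1.45, 0.023, 1.371, -0.057], TCP at [0.181, 0.624, 0.405] pointing down, gripper open.
Joint ranges: [-2.86, 2.86], [-0.3, 2.09], [-1.38, 1.24], [0.06, 2.45], [-1.56, 4.7], [0.09, 2.05], [-2.69, 2.69]. Speed limits (rad/s): [2.57, 2.57, 3.14, 3.14, 3.14, 3.14, 3.14].

### API

Orientations are given as a unit quaternion [x, y, z, w].
In Python, from workcell import sense, cams, job_done, finder gives the robot as it stands.
- The arm moves only by the tool send_rows, never from a script. Its argument "steps" is a list of rows, each an object of numbers: "ax", "ay", "az": the turn, a rotation vector about the tool's x, y, z each as a share of pi rad, from -1 to 1; "x", "y", "z": the shift along the tool's x, y, z each as a share of 0.3 m, from -1 to 1; "hand": the gripper command: -1 is shut, 1 is fully open, values between are in proportion. In form: [{"ax": .., "ay": .., "az": .., "x": .., "y": .., "z": .., "hand": ..}, ...]. A call has exactly 5 rows; each row is the pose to reach, as a shift and turn from the pose measured when the call began, along the tool's axes at that moment, turning the shorter way round; what a row does not reach only later rows make up. A row lasts 1/8 s, in which the tool goes at most 62.5 mm and 10.7 degrees, less where a joint would pass 70% of its speed; a pose out of reach is approached as far as the arm can. A call with a number of a shift or a turn outside -1 to 1 is refused whole. A call with a gripper value outside its range is refused whole. The fingers move at their own pace and stop on an object; "force" is the grip in N (left out, the last holds). Time passes only in rows, so rows that repeat a pose let the fingers close, or fill a call up. It gives the time, the measured TCP pose, the force and the opening at its end, in the units of the state.
- sense(): the state, without advancing time (a new reading comes with each control period).
- cams.grab_frame(name): name is "scene" or "top" or "wrist"; returns a dict with "color" (420x560x3 uint8, red, green, blue), "vfov" (degrees; the focal length in pixels is half the picture's height over the tangent of half this angle, whatever the lens; pixels are square), "cx", "cy" (the principal point, pixels), "rvec" (rotation vector, rad) and "tvec" (3), from world to camera coordinates, as OpenCV has them; the wrist camera has in their place "T_tool_cam" (4x4, takes a point from camera to tool coordinates, whose origin is the TCP and whose axes are the flange's). Camera axes: x right, y down, z forward; pixel columns grow to the right and rows downward; lengths in m; the calibration is good to about 2 mm. A picture is of the moment at which its call begins: read the wrist's pose just before it. There is no depth.
- job_done(): hands the job in, once; it reports no verdict.
Trained networks look in the newest picture that a camera, given by its name, has taken for a name from the list of things; names that differ only in an ending like _2 or _b are one class to them, and where a whole thing is asked for, a point or a joint stands for the part that bears it (a point fixed in the world has none). Each returns a list of dicts, best first, with "p" (0 to 1); they miss things now and then, are a little off and sometimes report something else, mostly with a low value. They report only what shows in the picture. A call takes as long as a camera call.
- finder.look_for(camera, name): "centre" ([x, y, z] in m, in world coordinates, good to about 4 mm: the middle of the surface that is visible of it).
- finder.masks_of(camera, name): "region" (420x560 bool, what is visible of it).
- finder.spot_point(camera, name): "centre" ([x, y, z] in m, in world coordinates, good to about 4 mm: a listed point, or the origin of a listed thing).
The state is a dict: "t": time; "qpos": joint angles; "qd": joint speeds; "effort": joint torques, N m; "tcp_pos": TCP position; "ee_rot": TCP orientation; "force": force on the tool from outside, world axes, zero at the start; "moment": the same for the moment, N m; "width": opening from 0.0 (shut) to 1.0 (fully open).
Only numpy, scipy, OpenCV 4.12 (cv2) and the standard library are available. Lean on these libraries where they do the work, as an engineer would, in place of code of your own. Each camera call takes 0.05 s, during which the arm holds its last target.

### The job

Load the specimen carrier into the microscope's clear chamber: pick it up (the upright finger tab is its handle), lay it on the loading deck between the guides, dish end towards the chamber, and push it through the swing flap, keeping it level. Push gently on until the tray comes up firmly against the sprung buffer of the end stop inside, whose depth is unknown, so go by feel and do not ram it (5 N is right, 15 N too much). Then let go of it there with the flap hanging shut over its flat stem, and leave everything else on the bench where it is.

Things in the scene. Friction and masses are not known exactly. Their poses are not given: they have to be found in the camera images.
- station: Fixed video microscope: white base 40 mm high (220 mm wide, from x = 0 on), a clear-walled chamber on it (179 mm long, 113 mm wide, top 117 mm above the bench), an aluminium deck running in. Origin on the bench under the middle of the flap; x = level, the loading direction into the chamber; z up. The deck's upper face is 48 mm above the bench, inside and outside alike.
- deck (a point): Middle of the upper face of the loading deck outside the chamber, 115 mm before the flap (station x = -115 mm). The deck runs from station x = -150 mm to the flap and on inside. Side guides 8 mm high stand on it: 72 mm apart for x from -150 to -75 mm, narrowing to 49 mm at x = -35 mm, then 49 mm apart all the way in. Axes as station.
- gate (a point): Middle of the gateway, on the deck's upper face under the shut flap. Axes as station. Inside, facing the flap on the mid-line, is an end stop with a rubber-faced buffer (18 mm across, centre 10 mm above the deck). Its face stands somewhere from 97 to 125 mm beyond this point, different every time and not measured. It is sprung, about 3 N per mm from zero, damped, 7 mm of travel.
- lens (a point): Middle of the underside of the ring light (66 mm across) of the lens over the chamber, 199 mm above the bench; lens, camera, arm and stand are above it and on the side away from the flap, up to 410 mm high: keep clear.
- flap (a joint): Angle (rad) of the steel flap, 47 mm wide, 44 mm high, on a level hinge 50 mm above the deck; 0 = shut, grows as it swings into the chamber (to 1.35), never outwards. Weight and a light spring close it; opening takes about 1 to 3 N. Shut, its lower edge is 6 mm above the deck. It rides on the walls of a tray pushed under it and drops shut behind them; the carrier's stem passes below it.
- carrier: Loose aluminium specimen carrier, about 0.13 kg, 189 mm long, flat on the bench at the start. Origin at the centre of its tray's underside; x = forward (away from the tab), z up. Tray 60 mm long, 46 mm wide, walls 16 mm high, with a glass dish (35 mm across) fixed in it. From the tray a flat stem, 20 mm wide and 4 mm thick, runs back to the upright finger tab at x = -148 mm.
- carrier_tab (a point): Where to grip the tab: in its middle, 34 mm above the carrier's underside. The tab is 22 mm long (carrier x), 10 mm thick (carrier y) and 50 mm high. Axes as carrier.
- carrier_nose (a point): Middle of the tray's front face, 30 mm ahead of the carrier's origin and 10 mm above its underside; it meets the buffer. Axes as carrier.
- spare_tray: Bystander: a tray like the carrier's but with a short lug, no dish, stem or tab, 60 x 46 x 16 mm. Origin at the centre of its underside.
- dishes: Bystander: three stacked glass dishes, 60 mm in diameter, 39 mm high. Origin under the centre.
- dropper: Bystander: amber dropper bottle, 32 mm in diameter, 75 mm high. Origin under the centre.
- forceps: Bystander: steel forceps lying flat, 130 mm long, 8 mm high. Origin near the middle.
- vial_rack: Bystander: white rack of small capped vials, 50 x 130 x 57 mm. Origin under the centre.
- slide_box: Bystander: grey slide storage box, 100 x 170 x 35 mm. Origin under the centre.

How it is judged:
By the outcome, as a careful person would: the job done as asked, in the order asked, and still so for the second after the job is handed in, with the robot touching nothing.
It also fails if it takes over 46 s, if anything falls off the work surface, if the arm or the gripper's body presses on something with over 40 N, if the wrist force passes 120 N, or if a joint passes its speed limit or range.

## Working session

There is one attempt and no reset: what is moved stays moved. The work goes in short steps, Python scripts to look and compute and a tool call to move; the robot and the scene stay as the last step left them, time stands still between calls to the robot, and variables do not carry over. Pictures are saved under pics/ and viewed, and the job is handed in when it is done.

Besides the shell and the picture viewer there is one more tool, called after "Call:" as name([rows], argument=value, ...), one row to a line, values as JSON. send_rows: Moves the arm, as the interface text tells. Shift numbers are shares of 0.3 m and turn numbers shares of pi rad, none past 1 either way. Its arguments: {"type":"object","properties":{"steps":{"type":"array"},"force":{"type":"number"}},"required":["steps"]}

```bash
ls; mkdir -p pics; cat > h.py <<'E'
import numpy as np, cv2
from scipy.spatial.transform import Rotation as R
from workcell import sense, cams, job_done, finder
def st():
    s=sense(); print('t',round(s['t'],3),'tcp',np.round(s['tcp_pos'],4),'rot',np.round(s['ee_rot'],4),'F',np.round(s['force'],2),'w',round(s['width'],3)); return s
def grab(cam,fn):
    f=cams.grab_frame(cam); cv2.imwrite('pics/'+fn,cv2.cvtColor(f['color'],cv2.COLOR_RGB2BGR)); return f
def K(f):
    fl=f['color'].shape[0]/2/np.tan(np.radians(f['vfov'])/2); return np.array([[fl,0,f['cx']],[0,fl,f['cy']],[0,0,1]])
def cam(f,s=None):
    "world->cam R,t"
    if 'rvec' in f: return cv2.Rodrigues(np.array(f['rvec'],float))[0],np.array(f['tvec'],float).ravel()
    T=np.eye(4);T[:3,:3]=R.from_quat(s['ee_rot']).as_matrix();T[:3,3]=s['tcp_pos']
    W=np.linalg.inv(T@np.array(f['T_tool_cam'])); return W[:3,:3],W[:3,3]
def unproj(f,uv,z,s=None):
    Rm,t=cam(f,s); d=Rm.T@np.linalg.inv(K(f))@np.array([*uv,1.]); c=-Rm.T@t
    return c+d*(z-c[2])/d[2]
def proj(f,P,s=None):
    Rm,t=cam(f,s); q=K(f)@(Rm@np.array(P,float)+t); return q[:2]/q[2]
def rel(p,rot=None):
    "shares to reach TCP p, quat rot"
    s=sense(); r0=R.from_quat(s['ee_rot']); d=r0.inv().apply(np.array(p)-s['tcp_pos'])/0.3
    a=np.zeros(3) if rot is None else (r0.inv()*R.from_quat(rot)).as_rotvec()/np.pi
    print('shift',np.round(d,4),'turn',np.round(a,4)); return d,a
E
python3 - <<'E'
from h import *
s=st(); print(np.round(R.from_quat(s['ee_rot']).as_matrix(),3))
for c in ['scene','top']:
    f=grab(c,c+'0.png')
    for n in (['carrier','carrier_tab','carrier_nose','deck','gate','station','lens'] ):
        print(c,n,[(np.round(d['centre'],4),round(d['p'],2)) for d in finder.spot_point(c,n)[:2]])
st()
E
```

```text
pics
t 0.0 tcp [0.1814 0.624  0.4037] rot [ 1.409e-01  9.900e-01 -1.000e-03 -1.000e-04] F [0.05 0.73 0.97] w 0.999
[[-0.96   0.279 -0.   ]
 [ 0.279  0.96  -0.002]
 [-0.    -0.002 -1.   ]]
scene carrier [(array([ 5.656e-01,  2.665e-01, -3.000e-04]), 0.94), (array([ 0.3553,  0.4178, -0.0009]), 0.52)]
scene carrier_tab [(array([0.486 , 0.3799, 0.0346]), 0.76), (array([ 0.5674,  0.2601, -0.0024]), 0.42)]
scene carrier_nose [(array([0.5886, 0.2372, 0.0106]), 0.77)]
scene deck [(array([0.4614, 0.0091, 0.0495]), 0.83), (array([0.351 , 0.4173, 0.0005]), 0.67)]
scene gate [(array([ 0.4843, -0.0977,  0.0456]), 0.59)]
scene station [(array([ 0.483 , -0.1032,  0.0024]), 0.75), (array([ 0.5677,  0.2644, -0.0018]), 0.75)]
scene lens [(array([0.5668, 0.2635, 0.0022]), 0.59)]
top carrier [(array([0.569 , 0.2627, 0.0025]), 0.66)]
top carrier_tab [(array([0.4828, 0.3827, 0.0332]), 0.91), (array([0.5861, 0.2349, 0.0093]), 0.53)]
top carrier_nose [(array([0.5856, 0.2333, 0.0096]), 0.83)]
top deck [(array([0.4643, 0.0132, 0.0447]), 0.76), (array([0.3649, 0.19  , 0.0021]), 0.26)]
top gate [(array([ 0.4898, -0.0996,  0.0485]), 0.86)]
top station [(array([ 0.489 , -0.0977,  0.001 ]), 0.57)]
top lens [(array([ 0.4993, -0.1858,  0.2   ]), 0.68), (array([0.4674, 0.0123, 0.0479]), 0.5)]
t 0.8 tcp [0.1814 0.6242 0.4048] rot [1.409e-01 9.900e-01 1.000e-04 0.000e+00] F [-1.04 -0.48 -0.24] w 1.001
```

View pics/scene0.png

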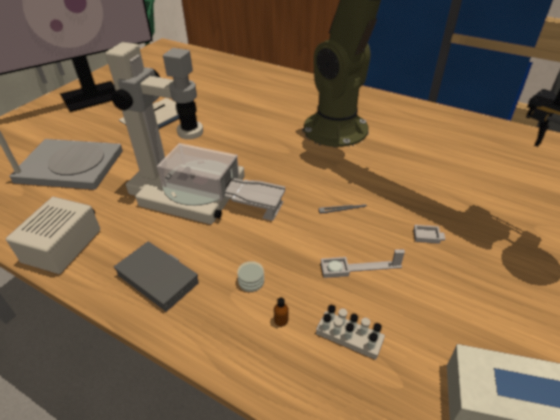

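View pics/top0.png

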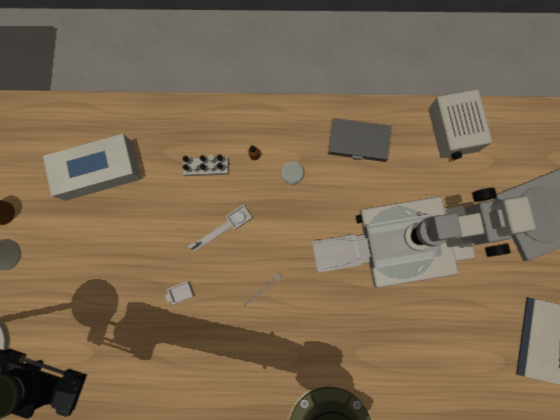

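Both pictures agree with the finder: the carrier's tab is near (0.484, 0.381), at pixel (195,246) in the top view, and its tray is at (238,215). The deck is at about (342,253), running into the chamber at a heading of about -78°. Next I move to a hover over the tab.

```bash
cat >> h.py <<'E'
def down(h):
    "quat, tool z down, tool x at heading h deg"
    h=np.radians(h); x=np.array([np.cos(h),np.sin(h),0]); z=np.array([0,0,-1.]); return R.from_matrix(np.c_[x,np.cross(z,x),z]).as_quat()
E
python3 - <<'E'
from h import *
rel([.484,.381,.33],down(125.2))
f=cams.grab_frame('wrist'); print(np.round(f['T_tool_cam'],3),f['vfov'])
E
```

```text
shift [-1.1947 -0.4969  0.2494] turn [0.     0.     0.2144]
[[ 0.001 -0.966 -0.258  0.069]
 [ 1.     0.001  0.     0.001]
 [-0.    -0.258  0.966  0.021]
 [ 0.     0.     0.     1.   ]] 66.68313406671855
```

Call:
send_rows([
  {"ax": 0, "ay": 0, "az": 0.043, "x": -0.19, "y": -0.08, "z": 0.04, "hand": 1},
  {"ax": 0, "ay": 0, "az": 0.086, "x": -0.38, "y": -0.16, "z": 0.08, "hand": 1},
  {"ax": 0, "ay": 0, "az": 0.129, "x": -0.57, "y": -0.24, "z": 0.12, "hand": 1},
  {"ax": 0, "ay": 0, "az": 0.172, "x": -0.76, "y": -0.32, "z": 0.16, "hand": 1},
  {"ax": 0, "ay": 0, "az": 0.214, "x": -0.95, "y": -0.4, "z": 0.2, "hand": 1},
])

```text
t: 1.48
tcp_pos: [0.421, 0.4296, 0.3453]
ee_rot: [0.461, 0.887, 0.001, 0.0]
force: [0.0, -0.2, -0.2]
width: 1.0
```

```bash
python3 - <<'E'
from h import *
st();rel([.484,.381,.33],down(125.2))
E
```

```text
t 1.475 tcp [0.421  0.4296 0.3453] rot [4.615e-01 8.872e-01 5.000e-04 1.000e-04] F [ 0.03 -0.15 -0.17] w 1.0
shift [-0.2532  0.0789  0.0509] turn [ 0.0003 -0.0001 -0.0009]
```

Call:
send_rows([
  {"ax": 0, "ay": 0, "az": 0, "x": -0.13, "y": 0.04, "z": 0.025, "hand": 1},
  {"ax": 0, "ay": 0, "az": -0.001, "x": -0.253, "y": 0.079, "z": 0.05, "hand": 1},
  {"ax": 0, "ay": 0, "az": -0.001, "x": -0.253, "y": 0.079, "z": 0.05, "hand": 1},
  {"ax": 0, "ay": 0, "az": -0.001, "x": -0.253, "y": 0.079, "z": 0.05, "hand": 1},
  {"ax": 0, "ay": 0, "az": -0.001, "x": -0.253, "y": 0.079, "z": 0.05, "hand": 1},
])

```text
t: 2.1
tcp_pos: [0.4828, 0.3825, 0.3305]
ee_rot: [0.459, 0.889, 0.001, -0.0]
force: [-0.2, -0.2, 0.4]
width: 1.001
```

```bash
python3 - <<'E'
from h import *
s=st(); f=grab('wrist','w1.png')
for n in ['carrier','carrier_tab','carrier_nose']:
    for d in finder.spot_point('wrist',n)[:2]: print(n,np.round(d['centre'],4),round(d['p'],2),np.round(proj(f,d['centre'],s),1))
E
```

```text
t 2.1 tcp [0.4828 0.3825 0.3305] rot [ 4.589e-01  8.885e-01  9.000e-04 -3.000e-04] F [-0.19 -0.22  0.36] w 1.001
carrier [0.5644 0.2641 0.0006] 0.63 [277.1 322.8]
carrier_tab [0.4811 0.3843 0.0316] 0.61 [278.3 201.3]
```

View pics/w1.png

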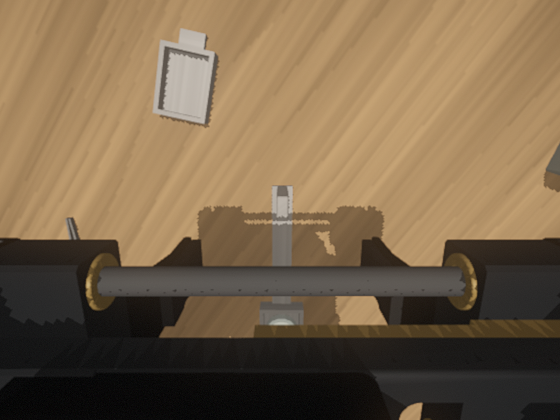

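The tab is at about (282,195), well centred between the fingers, and the stem runs straight down the picture. Zooming in for the heading.

```bash
python3 - <<'E'
import cv2
i=cv2.imread('pics/w1.png')[170:345,220:340]; cv2.imwrite('pics/w1z.png',cv2.resize(i,None,fx=4.0,fy=3.4,interpolation=cv2.INTER_CUBIC))
E
```

```text
(no output)
```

View pics/w1z.png

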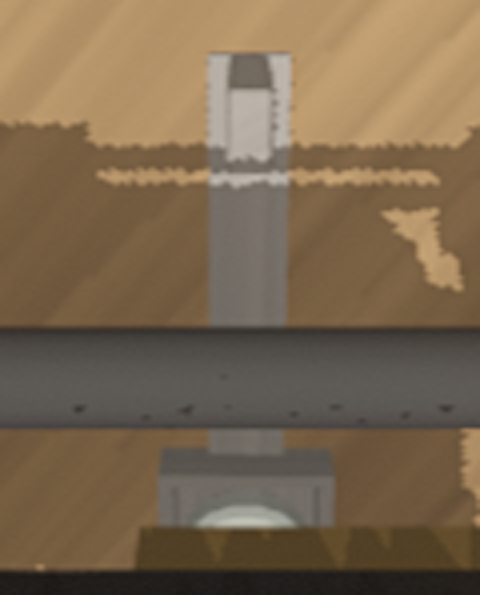

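```bash
python3 - <<'E'
from h import *
s=sense(); f=cams.grab_frame('wrist')
u=lambda x,y,z:unproj(f,(x,y),z,s)
for nm,(l,r,y,z) in dict(stem1=(272,292.75,187.6,.004),stem2=(272,291.75,264,.004),stem3=(272,290.7,300,.004),tabb=(277.2,288,195.9,.05),tabf=(276.75,287.75,217,.05),tray=(260.5,303.3,303,.016)).items():
    a,b=u(l,y,z),u(r,y,z); m=(a+b)/2; print(nm,np.round(m,4),'width',round(np.linalg.norm(a-b)*1000,1))
    d=R.from_quat(s['ee_rot']).inv().apply(m-s['tcp_pos']); print('  tool',np.round(d,4))
E
```

```text
stem1 [0.4808 0.3914 0.004 ] width 20.2
  tool [0.009  0.003  0.3265]
stem2 [0.5273 0.3251 0.004 ] width 20.6
  tool [-0.0719  0.0027  0.3265]
stem3 [0.5512 0.2906 0.004 ] width 20.1
  tool [-0.1139  0.0022  0.3264]
tabb [0.4795 0.3931 0.05  ] width 9.0
  tool [0.0112 0.003  0.2805]
tabf [0.4899 0.3779 0.05  ] width 9.3
  tool [-0.0072  0.0028  0.2805]
tray [0.5494 0.2939 0.016 ] width 44.3
  tool [-0.1101  0.0027  0.3144]
```

Call:
send_rows([
  {"ax": 0, "ay": 0, "az": 0, "x": 0.003, "y": 0.009, "z": 0.1, "hand": 1},
  {"ax": 0, "ay": 0, "az": 0, "x": 0.003, "y": 0.009, "z": 0.24, "hand": 1},
  {"ax": 0, "ay": 0, "az": 0, "x": 0.003, "y": 0.009, "z": 0.38, "hand": 1},
  {"ax": 0, "ay": 0, "az": 0, "x": 0.003, "y": 0.009, "z": 0.441, "hand": 1},
  {"ax": 0, "ay": 0, "az": 0, "x": 0.003, "y": 0.009, "z": 0.441, "hand": 1},
])

```text
t: 2.98
tcp_pos: [0.4849, 0.3839, 0.1972]
ee_rot: [0.459, 0.888, -0.0, -0.0]
force: [-0.4, -0.1, 0.9]
width: 1.0
```

```bash
python3 - <<'E'
from h import *
s=st(); rel([.4839,.3801,.198],down(125.2)); f=grab('wrist','w2.png')
E
```

```text
t 2.975 tcp [0.4849 0.3839 0.1972] rot [ 4.594e-01  8.882e-01 -4.000e-04 -3.000e-04] F [-0.44 -0.07  0.88] w 1.0
shift [-0.0085 -0.0102 -0.0025] turn [-0.0003 -0.0001  0.0005]
```

View pics/w2.png

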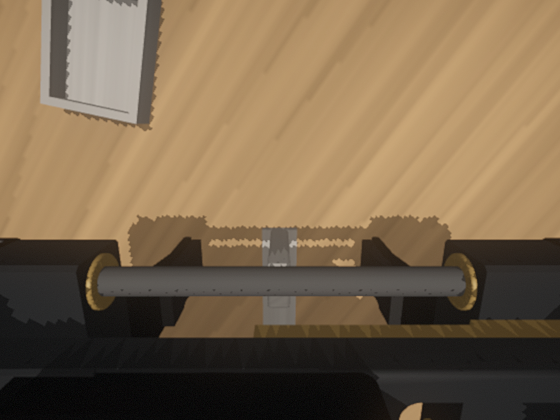

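The tab is centred between the fingers at column 279. I'm closing on it.

Call:
send_rows([
  {"ax": 0, "ay": 0, "az": 0, "x": 0, "y": 0, "z": 0, "hand": -1},
  {"ax": 0, "ay": 0, "az": 0, "x": 0, "y": 0, "z": 0, "hand": -1},
  {"ax": 0, "ay": 0, "az": 0, "x": 0, "y": 0, "z": 0, "hand": -1},
  {"ax": 0, "ay": 0, "az": 0, "x": 0, "y": 0, "z": 0, "hand": -1},
  {"ax": 0, "ay": 0, "az": 0, "x": 0, "y": 0, "z": 0, "hand": -1},
], force=60)

```text
t: 3.65
tcp_pos: [0.4856, 0.3843, 0.1989]
ee_rot: [0.46, 0.888, 0.001, 0.0]
force: [1.0, -0.6, 0.3]
width: 0.518
```

Call:
send_rows([
  {"ax": 0, "ay": 0, "az": 0, "x": 0, "y": 0, "z": 0, "hand": -1},
  {"ax": 0, "ay": 0, "az": 0, "x": 0, "y": 0, "z": 0, "hand": -1},
  {"ax": 0, "ay": 0, "az": 0, "x": 0, "y": 0, "z": 0, "hand": -1},
  {"ax": 0, "ay": 0, "az": 0, "x": 0, "y": 0, "z": 0, "hand": -1},
  {"ax": 0, "ay": 0, "az": 0, "x": 0, "y": 0, "z": 0, "hand": -1},
], force=60)

```text
t: 4.28
tcp_pos: [0.4856, 0.3844, 0.1988]
ee_rot: [0.459, 0.888, 0.001, 0.0]
force: [0.4, 0.2, 0.2]
width: 0.111
```

```bash
python3 - <<'E'
from h import *
s=st()
E
```

```text
t 4.275 tcp [0.4856 0.3844 0.1988] rot [4.594e-01 8.882e-01 1.000e-03 2.000e-04] F [0.43 0.17 0.23] w 0.111
```

The grip reads 9.7 mm, which fits the 10 mm tab. Before transporting I refine the station's line from the stored top picture.

```bash
python3 - <<'E'
import cv2
i=cv2.imread('pics/top0.png')[185:300,300:470]; cv2.imwrite('pics/top0z.png',cv2.resize(i,None,fx=4.7,fy=4.7,interpolation=cv2.INTER_CUBIC))
i=cv2.imread('pics/scene0.png')[130:230,120:300]; cv2.imwrite('pics/scene0z.png',cv2.resize(i,None,fx=4.4,fy=4.4,interpolation=cv2.INTER_CUBIC))
E
```

```text
(no output)
```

View pics/top0z.png

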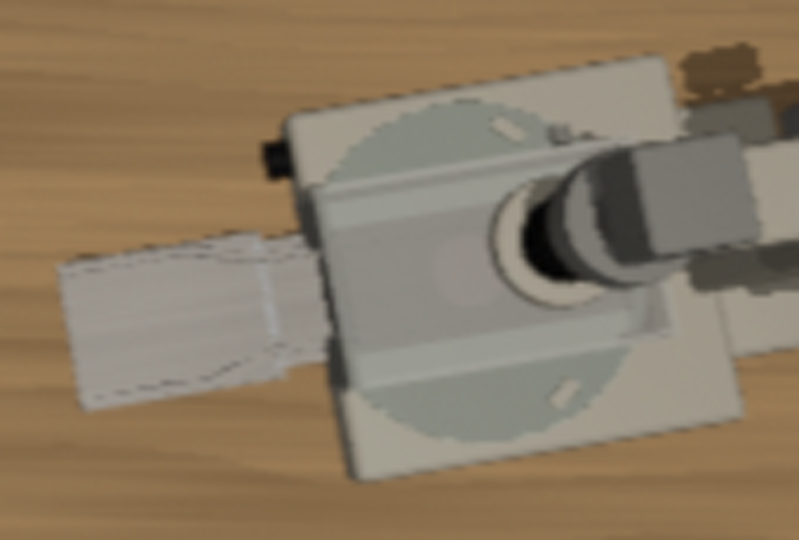

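View pics/scene0z.png

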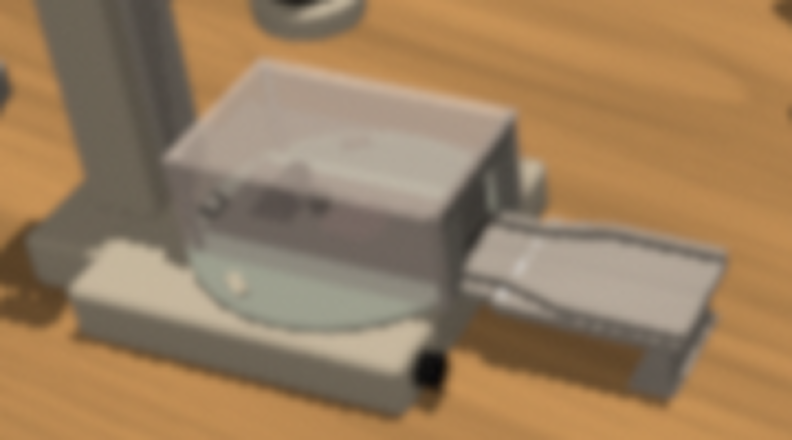

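```bash
python3 - <<'E'
from h import *
f=cams.grab_frame('top')
u=lambda x,y,z:unproj(f,(300+(x+.5)/4.7-.5,185+(y+.5)/4.7-.5),z)
A,B=u(288,113,.04),u(356,482,.04); C,D=u(663,55,.04),u(742,415,.04)
h=lambda a,b:np.degrees(np.arctan2(*(b-a)[1::-1]))
print('front mid',(A+B)/2,'w',np.linalg.norm(A-B),np.linalg.norm(C-D)); print('headings',h(A,C),h(B,D),h(A,B)+90,h(C,D)+90)
E_,G=u(60,265,.056),u(85,410,.056);print('deck end mid',(E_+G)/2,np.linalg.norm(E_-G),h(E_,G)+90)
P,Q=u(250,235,.056),u(285,375,.048);print('deckedge',h(E_,P),h(G,Q))
print('deckend->front',h((E_+G)/2,(A+B)/2))
m=(C+D)/2; print('rear mid',m, h((A+B)/2,m))
c=u(0,0,0); Rm,t=cam(f); print('cam',-Rm.T@t)
E
```

```text
front mid [ 0.48528765 -0.10173366  0.04      ] w 0.21778933858212526 0.21418246223570853
headings -80.17507416798385 -79.26213693164107 -80.13515221454739 -79.86035464630424
deck end mid [0.45732231 0.04412797 0.056     ] 0.08412832284230863 -79.69984516124543
deckedge -80.03204238240967 -79.10968833611912
deckend->front -79.14666564768794
rear mid [ 0.52563638 -0.32414542  0.04      ] -79.71754185619231
cam [0.39420213 0.10461829 1.2258395 ]
```

Station heading comes out near -79.7°, with the gate at about (0.486, -0.101). The base width (218 mm) and deck width check out. Lifting now.

Call:
send_rows([
  {"ax": 0, "ay": 0, "az": 0, "x": 0, "y": 0, "z": -0.03, "hand": -1},
  {"ax": 0, "ay": 0, "az": 0, "x": 0, "y": 0, "z": -0.09, "hand": -1},
  {"ax": 0, "ay": 0, "az": 0, "x": 0, "y": 0, "z": -0.17, "hand": -1},
  {"ax": 0, "ay": 0, "az": 0, "x": 0, "y": 0, "z": -0.25, "hand": -1},
  {"ax": 0, "ay": 0, "az": 0, "x": 0, "y": 0, "z": -0.27, "hand": -1},
])

```text
t: 4.95
tcp_pos: [0.4862, 0.3847, 0.283]
ee_rot: [0.46, 0.888, 0.003, 0.001]
force: [-0.2, 0.3, -2.6]
width: 0.11
```

```bash
python3 - <<'E'
from h import *
s=st(); print(s['moment'],s['qpos']); grab('scene','s3.png')
rel([.4387,.1578,.28],down(100.3))
E
```

```text
t 4.95 tcp [0.4862 0.3847 0.283 ] rot [0.4595 0.8882 0.0033 0.001 ] F [-0.21  0.33 -2.57] w 0.11
[0.11229908 0.09991894 0.01102634] [-0.88379077  0.3403169   0.20851507  1.68540197 -0.07784625  1.11701243
 -0.03735267]
shift [-0.526  -0.5654  0.0043] turn [ 0.0017 -0.0008  0.1388]
```

View pics/s3.png

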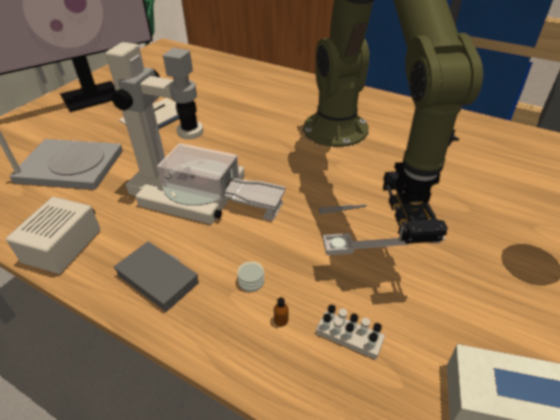

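The carrier is held and looks level, with its tray at pixel (338,243). I carry it to the deck.

Call:
send_rows([
  {"ax": 0, "ay": 0, "az": 0.02, "x": -0.08, "y": -0.08, "z": 0, "hand": -1},
  {"ax": 0, "ay": 0, "az": 0.055, "x": -0.2, "y": -0.22, "z": 0, "hand": -1},
  {"ax": 0, "ay": 0, "az": 0.09, "x": -0.33, "y": -0.36, "z": 0, "hand": -1},
  {"ax": 0, "ay": 0, "az": 0.125, "x": -0.45, "y": -0.49, "z": 0, "hand": -1},
  {"ax": 0.001, "ay": 0, "az": 0.139, "x": -0.52, "y": -0.56, "z": 0, "hand": -1},
])

```text
t: 5.62
tcp_pos: [0.4381, 0.1574, 0.2806]
ee_rot: [0.643, 0.766, 0.001, -0.001]
force: [1.0, 0.3, -0.8]
width: 0.11
```

Call:
send_rows([
  {"ax": 0, "ay": 0, "az": 0, "x": 0, "y": 0, "z": 0, "hand": -1},
  {"ax": 0, "ay": 0, "az": 0, "x": 0, "y": 0, "z": 0, "hand": -1},
  {"ax": 0, "ay": 0, "az": 0, "x": 0, "y": 0, "z": 0, "hand": -1},
  {"ax": 0, "ay": 0, "az": 0, "x": 0, "y": 0, "z": 0, "hand": -1},
  {"ax": 0, "ay": 0, "az": 0, "x": 0, "y": 0, "z": 0, "hand": -1},
])

```text
t: 6.25
tcp_pos: [0.4382, 0.158, 0.2805]
ee_rot: [0.642, 0.767, 0.001, -0.001]
force: [-0.8, -0.2, -1.0]
width: 0.107
```

```bash
python3 - <<'E'
from h import *
s=st()
f=grab('top','t4.png'); g=grab('scene','s4.png')
for n in ['carrier','carrier_nose','deck','gate']:
  for c in ['top','scene']:
    print(c,n,[(np.round(d['centre'],4),round(d['p'],2)) for d in finder.spot_point(c,n)[:1]])
s=st()
rel([.4387,.1578,.28],down(100.3))
i=cv2.imread('pics/t4.png')[185:300,250:420]; cv2.imwrite('pics/t4z.png',cv2.resize(i,None,fx=4.7,fy=4.7,interpolation=cv2.INTER_CUBIC))
E
```

```text
t 6.25 tcp [0.4382 0.158  0.2805] rot [ 0.6421  0.7666  0.0008 -0.001 ] F [-0.76 -0.16 -1.02] w 0.107
top carrier [(array([0.4635, 0.0126, 0.0818]), 0.71)]
scene carrier [(array([0.4649, 0.0161, 0.0823]), 0.76)]
top carrier_nose [(array([ 0.47  , -0.0215,  0.0921]), 0.87)]
scene carrier_nose [(array([ 0.4737, -0.0163,  0.0874]), 0.86)]
top deck [(array([0.4651, 0.0138, 0.0475]), 0.68)]
scene deck [(array([0.4611, 0.0122, 0.0508]), 0.95)]
top gate [(array([0.6961, 0.111 , 0.0011]), 0.75)]
scene gate [(array([ 0.4846, -0.0979,  0.0463]), 0.76)]
t 6.75 tcp [0.4381 0.1574 0.2806] rot [ 0.6426  0.7662  0.0009 -0.001 ] F [ 0.77 -0.04 -1.99] w 0.113
shift [0.001  0.0023 0.0021] turn [ 0.     -0.0009 -0.0015]
```

View pics/t4z.png

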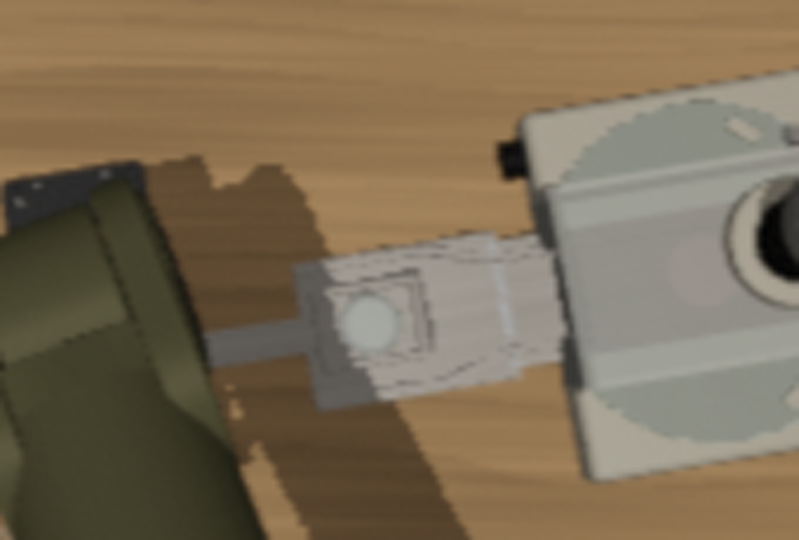

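View pics/s4.png

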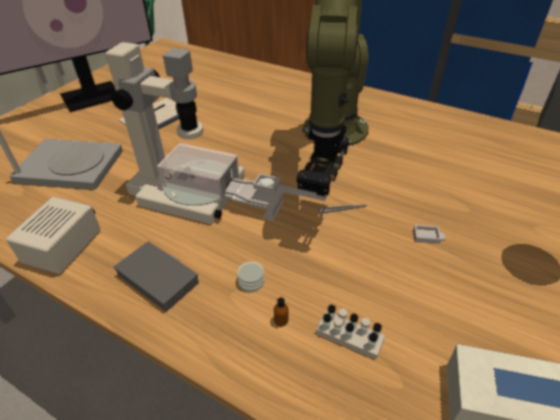

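```bash
python3 - <<'E'
from h import *
s=st();f=cams.grab_frame('top')
u=lambda x,y,z,ox:unproj(f,(ox+(x+.5)/4.7-.5,185+(y+.5)/4.7-.5),z)
n=np.array([.984,.179,0]); d=np.array([.179,-.984,0])
g=lambda p:print(np.round(p,4),'lat',round(float(n@p),4),'along',round(float(d@(p-[.486,-.101,0])),4))
g(u(369,323,.092,250)); 
for y in (272,348): g(u(425,y,.098,250))
print('stem');
for x,a,b in((215,332,367),(300,320,353)):
  g((u(x,a,.086,250)+u(x,b,.086,250))/2)
print('deck');
for x,a,b in ((335,257,405),(500,235,380),):
  g((u(x,a,.052,250)+u(x,b,.052,250))/2)
for x,a,b in((545,233,362),):
  g((u(x,a,.056,250)+u(x,b,.05,250))/2)
g(s['tcp_pos'])
E
```

```text
t 6.75 tcp [0.4381 0.1574 0.2806] rot [ 0.6426  0.7662  0.0009 -0.001 ] F [ 0.77 -0.04 -1.99] w 0.113
[0.4638 0.0118 0.092 ] lat 0.4585 along -0.1149
[ 0.4923 -0.0188  0.098 ] lat 0.4811 along -0.0798
[ 0.4502 -0.0187  0.098 ] lat 0.4396 along -0.0874
stem
[0.4479 0.0973 0.086 ] lat 0.4581 along -0.202
[0.456  0.0498 0.086 ] lat 0.4576 along -0.1538
deck
[0.4616 0.0281 0.052 ] lat 0.4592 along -0.1314
[ 0.4768 -0.067   0.052 ] lat 0.4571 along -0.0351
[ 0.4828 -0.0928  0.053 ] lat 0.4584 along -0.0086
[0.4381 0.1574 0.2806] lat 0.4592 along -0.2628
```

In the same top view the dish and deck mid-lines agree within 1 mm. Lowering onto the deck.

Call:
send_rows([
  {"ax": 0, "ay": 0, "az": 0, "x": 0, "y": 0, "z": 0.04, "hand": -1},
  {"ax": 0, "ay": 0, "az": 0, "x": 0, "y": 0, "z": 0.08, "hand": -1},
  {"ax": 0, "ay": 0, "az": 0, "x": 0, "y": 0, "z": 0.105, "hand": -1},
  {"ax": 0, "ay": 0, "az": 0, "x": 0, "y": 0, "z": 0.108, "hand": -1},
  {"ax": 0, "ay": 0, "az": 0, "x": 0, "y": 0, "z": 0.108, "hand": -1},
])

```text
t: 7.42
tcp_pos: [0.4382, 0.1575, 0.2482]
ee_rot: [0.643, 0.766, 0.001, -0.001]
force: [0.3, 0.5, -1.6]
width: 0.111
```

```bash
python3 - <<'E'
from h import *
s=st();print(s['moment'])
i=grab('scene','s5.png')
i=cv2.imread('pics/s5.png')[150:230,180:350]; cv2.imwrite('pics/s5z.png',cv2.resize(i,None,fx=4.7,fy=4.7,interpolation=cv2.INTER_CUBIC))
for k in range(3): st();cams.grab_frame('top')
E
```

```text
t 7.425 tcp [0.4382 0.1575 0.2482] rot [ 0.6426  0.7662  0.0009 -0.001 ] F [ 0.27  0.46 -1.59] w 0.111
[0.07563443 0.08242998 0.01280725]
t 7.475 tcp [0.4383 0.1575 0.2485] rot [ 0.6426  0.7662  0.0011 -0.0009] F [ 0.39  0.25 -1.53] w 0.109
t 7.525 tcp [0.4383 0.1575 0.2485] rot [ 0.6426  0.7662  0.0012 -0.0009] F [ 0.32  0.17 -1.32] w 0.107
t 7.575 tcp [0.4382 0.1575 0.2486] rot [ 0.6426  0.7662  0.0013 -0.0009] F [ 0.24  0.04 -2.3 ] w 0.109
```

View pics/s5z.png

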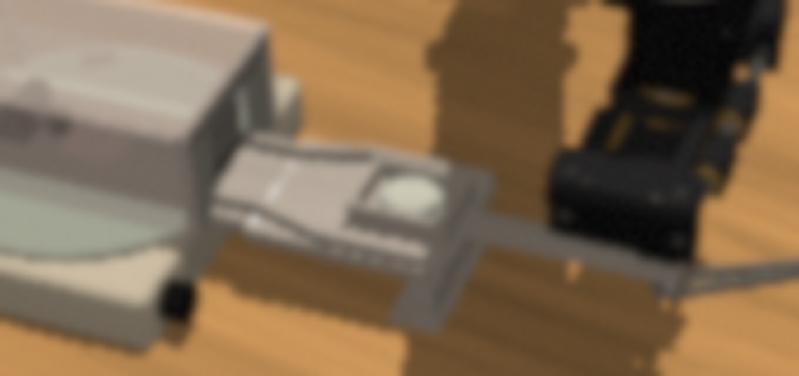

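The tray sits between the guides, just above the deck. I take the last 1.5 mm gently.

Call:
send_rows([
  {"ax": 0, "ay": 0, "az": 0, "x": 0, "y": 0, "z": 0.002, "hand": -1},
  {"ax": 0, "ay": 0, "az": 0, "x": 0, "y": 0, "z": 0.003, "hand": -1},
  {"ax": 0, "ay": 0, "az": 0, "x": 0, "y": 0, "z": 0.004, "hand": -1},
  {"ax": 0, "ay": 0, "az": 0, "x": 0, "y": 0, "z": 0.005, "hand": -1},
  {"ax": 0, "ay": 0, "az": 0, "x": 0, "y": 0, "z": 0.005, "hand": -1},
])

```text
t: 8.25
tcp_pos: [0.4383, 0.1576, 0.2471]
ee_rot: [0.643, 0.766, 0.001, -0.001]
force: [0.2, 0.1, -0.5]
width: 0.108
```

```bash
python3 - <<'E'
from h import *
s=st();print(s['moment'])
E
```

```text
t 8.25 tcp [0.4383 0.1576 0.2471] rot [ 0.6425  0.7663  0.0013 -0.0009] F [ 0.2   0.09 -0.5 ] w 0.108
[ 0.01396633  0.04722758 -0.02253082]
```

Contact: the moment fell from 0.11 to 0.05 N m and Fz from -1.6 to -0.5 N. Pushing into the funnel.

Call:
send_rows([
  {"ax": 0, "ay": 0, "az": 0, "x": -0.025, "y": 0, "z": 0, "hand": -1},
  {"ax": 0, "ay": 0, "az": 0, "x": -0.06, "y": 0, "z": 0, "hand": -1},
  {"ax": 0, "ay": 0, "az": 0, "x": -0.1, "y": 0, "z": 0, "hand": -1},
  {"ax": 0, "ay": 0, "az": 0, "x": -0.13, "y": 0, "z": 0, "hand": -1},
  {"ax": 0, "ay": 0, "az": 0, "x": -0.15, "y": 0, "z": 0, "hand": -1},
])

```text
t: 8.88
tcp_pos: [0.4463, 0.1124, 0.2471]
ee_rot: [0.643, 0.766, 0.001, -0.001]
force: [0.3, 1.0, -0.6]
width: 0.114
```

```bash
cat >> h.py <<'E'
n_=np.array([.984,.179,0]); d_=np.array([.179,-.984,0])
def ps():
    s=st(); p=np.array(s['tcp_pos']);F=np.array(s['force']);m=np.array(s['moment'])
    print('lat %.4f nose along %.4f | Fpush %.2f Flat %.2f Fz %.2f mom '%(n_@p,d_@(p-[.486,-.101,0])+.178,-d_@F,n_@F,F[2]),np.round(m,3),'head',round(float(np.degrees(2*np.arctan2(s['ee_rot'][1],s['ee_rot'][0]))),2))
    return s
E
python3 - <<'E'
from h import *
ps(); grab('top','t6.png'); ps()
i=cv2.imread('pics/t6.png')[185:300,250:420]; cv2.imwrite('pics/t6z.png',cv2.resize(i,None,fx=4.7,fy=4.7,interpolation=cv2.INTER_CUBIC))
E
```

```text
t 8.875 tcp [0.4463 0.1124 0.2471] rot [ 0.6429  0.7659  0.0014 -0.0009] F [ 0.28  1.04 -0.57] w 0.114
lat 0.4592 nose along -0.0391 | Fpush 0.98 Flat 0.47 Fz -0.57 mom  [ 0.002  0.138 -0.088] head 99.98
t 8.925 tcp [0.4464 0.1119 0.247 ] rot [ 6.431e-01  7.658e-01  1.200e-03 -7.000e-04] F [ 0.42 -1.96 -0.69] w 0.106
lat 0.4593 nose along -0.0386 | Fpush -2.00 Flat 0.07 Fz -0.69 mom  [-0.297  0.045  0.02 ] head 99.95
```

View pics/t6z.png

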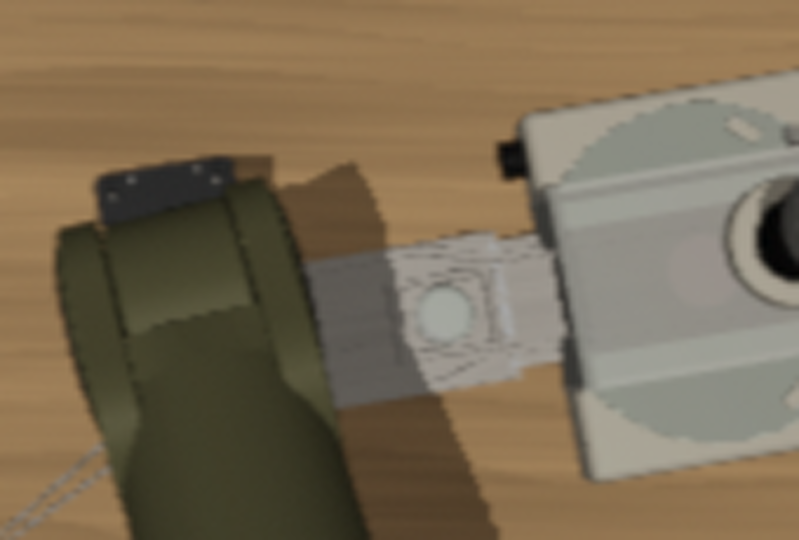

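The tray is at the throat, dish at (445,313), and looks centred. I go on slowly and watch the side force.

Call:
send_rows([
  {"ax": 0, "ay": 0, "az": 0, "x": -0.02, "y": 0, "z": 0, "hand": -1},
  {"ax": 0, "ay": 0, "az": 0, "x": -0.04, "y": 0, "z": 0, "hand": -1},
  {"ax": 0, "ay": 0, "az": 0, "x": -0.06, "y": 0, "z": 0, "hand": -1},
  {"ax": 0, "ay": 0, "az": 0, "x": -0.08, "y": 0, "z": 0, "hand": -1},
  {"ax": 0, "ay": 0, "az": 0, "x": -0.08, "y": 0, "z": 0, "hand": -1},
])

```text
t: 9.55
tcp_pos: [0.4506, 0.0875, 0.2469]
ee_rot: [0.643, 0.766, 0.001, -0.001]
force: [0.5, -0.9, -0.6]
width: 0.113
```

```bash
python3 - <<'E'
from h import *
ps()
E
```

```text
t 9.55 tcp [0.4506 0.0875 0.2469] rot [ 6.434e-01  7.655e-01  1.000e-03 -5.000e-04] F [ 0.48 -0.87 -0.57] w 0.113
lat 0.4591 nose along -0.0138 | Fpush -0.94 Flat 0.32 Fz -0.57 mom  [-0.25   0.01   0.045] head 99.91
```

Call:
send_rows([
  {"ax": 0, "ay": 0, "az": 0, "x": -0.02, "y": 0, "z": 0, "hand": -1},
  {"ax": 0, "ay": 0, "az": 0, "x": -0.04, "y": 0, "z": 0, "hand": -1},
  {"ax": 0, "ay": 0, "az": 0, "x": -0.06, "y": 0, "z": 0, "hand": -1},
  {"ax": 0, "ay": 0, "az": 0, "x": -0.08, "y": 0, "z": 0, "hand": -1},
  {"ax": 0, "ay": 0, "az": 0, "x": -0.1, "y": 0, "z": 0, "hand": -1},
])

```text
t: 10.18
tcp_pos: [0.4559, 0.0577, 0.247]
ee_rot: [0.643, 0.766, 0.001, -0.001]
force: [-0.4, 2.3, 0.0]
width: 0.111
```

```bash
python3 - <<'E'
from h import *
ps()
E
```

```text
t 10.175 tcp [0.4559 0.0577 0.247 ] rot [ 6.434e-01  7.656e-01  1.200e-03 -5.000e-04] F [-0.44  2.3   0.  ] w 0.111
lat 0.4589 nose along 0.0164 | Fpush 2.34 Flat -0.02 Fz 0.00 mom  [0.318 0.056 0.053] head 99.92
```

Call:
send_rows([
  {"ax": 0, "ay": 0, "az": 0, "x": -0.02, "y": 0, "z": 0, "hand": -1},
  {"ax": 0, "ay": 0, "az": 0, "x": -0.04, "y": 0, "z": 0, "hand": -1},
  {"ax": 0, "ay": 0, "az": 0, "x": -0.06, "y": 0, "z": 0, "hand": -1},
  {"ax": 0, "ay": 0, "az": 0, "x": -0.08, "y": 0, "z": 0, "hand": -1},
  {"ax": 0, "ay": 0, "az": 0, "x": -0.1, "y": 0, "z": 0, "hand": -1},
])

```text
t: 10.8
tcp_pos: [0.4612, 0.0278, 0.2469]
ee_rot: [0.643, 0.766, 0.001, -0.0]
force: [1.1, 2.9, -0.5]
width: 0.111
```

```bash
python3 - <<'E'
from h import *
ps(); grab('scene','s7.png'); ps()
i=cv2.imread('pics/s7.png')[120:240,130:300]; cv2.imwrite('pics/s7z.png',cv2.resize(i,None,fx=4.7,fy=4.7,interpolation=cv2.INTER_CUBIC))
E
```

```text
t 10.8 tcp [0.4612 0.0278 0.2469] rot [ 6.433e-01  7.656e-01  1.300e-03 -5.000e-04] F [ 1.15  2.94 -0.5 ] w 0.111
lat 0.4588 nose along 0.0468 | Fpush 2.69 Flat 1.66 Fz -0.50 mom  [ 0.307 -0.051  0.098] head 99.92
t 10.85 tcp [0.4613 0.027  0.2469] rot [ 6.436e-01  7.653e-01  1.100e-03 -3.000e-04] F [ 0.86  0.39 -0.71] w 0.111
lat 0.4587 nose along 0.0476 | Fpush 0.23 Flat 0.92 Fz -0.71 mom  [ 0.166 -0.093  0.149] head 99.87
```

View pics/s7z.png

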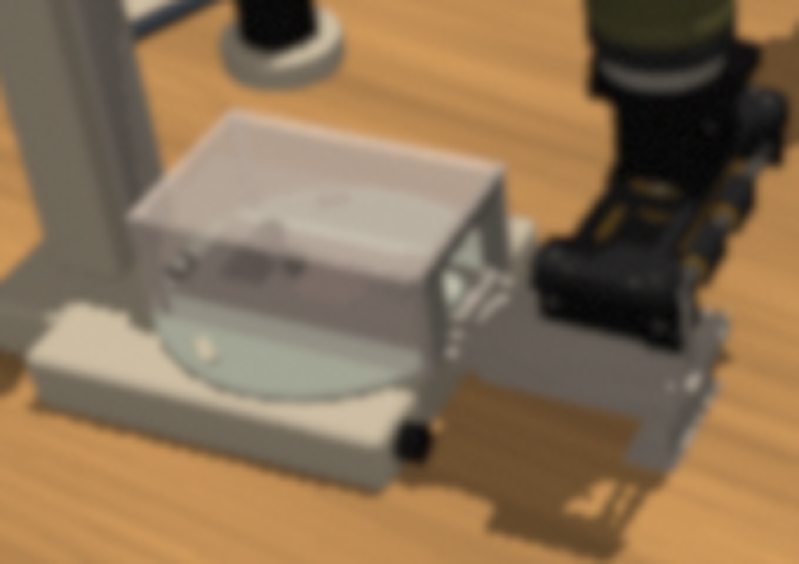

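The flap is riding on the tray, at about (460,265) in the zoom. The side force is small, about 1 N, and I correct by 0.8 mm as I go on.

Call:
send_rows([
  {"ax": 0, "ay": 0, "az": 0, "x": -0.02, "y": 0.001, "z": 0, "hand": -1},
  {"ax": 0, "ay": 0, "az": 0, "x": -0.04, "y": 0.002, "z": 0, "hand": -1},
  {"ax": 0, "ay": 0, "az": 0, "x": -0.06, "y": 0.003, "z": 0, "hand": -1},
  {"ax": 0, "ay": 0, "az": 0, "x": -0.08, "y": 0.003, "z": 0, "hand": -1},
  {"ax": 0, "ay": 0, "az": 0, "x": -0.1, "y": 0.003, "z": 0, "hand": -1},
])

```text
t: 11.48
tcp_pos: [0.4673, -0.0028, 0.2468]
ee_rot: [0.644, 0.765, 0.001, -0.0]
force: [-0.6, 2.2, -0.6]
width: 0.109
```

```bash
python3 - <<'E'
from h import *
ps(); cams.grab_frame('top'); ps()
E
```

```text
t 11.475 tcp [ 0.4673 -0.0028  0.2468] rot [ 6.437e-01  7.653e-01  1.000e-03 -3.000e-04] F [-0.59  2.16 -0.58] w 0.109
lat 0.4593 nose along 0.0781 | Fpush 2.23 Flat -0.20 Fz -0.58 mom  [0.247 0.047 0.022] head 99.87
t 11.525 tcp [ 0.4674 -0.0036  0.2469] rot [ 0.644   0.765   0.0009 -0.    ] F [ 0.54  1.24 -0.65] w 0.115
lat 0.4593 nose along 0.0789 | Fpush 1.12 Flat 0.76 Fz -0.65 mom  [ 0.038 -0.011  0.051] head 99.81
```

Call:
send_rows([
  {"ax": 0, "ay": 0, "az": 0.0, "x": -0.012, "y": 0, "z": 0, "hand": -1},
  {"ax": 0, "ay": 0, "az": 0, "x": -0.024, "y": 0, "z": 0, "hand": -1},
  {"ax": 0, "ay": 0, "az": 0, "x": -0.036, "y": 0, "z": 0, "hand": -1},
  {"ax": 0, "ay": 0, "az": 0, "x": -0.04, "y": 0, "z": 0, "hand": -1},
  {"ax": 0, "ay": 0, "az": 0, "x": -0.04, "y": 0, "z": 0, "hand": -1},
])

```text
t: 12.15
tcp_pos: [0.4695, -0.0159, 0.2469]
ee_rot: [0.644, 0.765, 0.001, 0.0]
force: [1.3, 0.4, -0.6]
width: 0.108
```

```bash
python3 - <<'E'
from h import *
ps(); grab('scene','s8.png'); ps()
i=cv2.imread('pics/s8.png')[120:240,130:300]; cv2.imwrite('pics/s8z.png',cv2.resize(i,None,fx=4.7,fy=4.7,interpolation=cv2.INTER_CUBIC))
E
```

```text
t 12.15 tcp [ 0.4695 -0.0159  0.2469] rot [6.441e-01 7.650e-01 7.000e-04 2.000e-04] F [ 1.32  0.41 -0.56] w 0.108
lat 0.4592 nose along 0.0913 | Fpush 0.16 Flat 1.37 Fz -0.56 mom  [-0.122 -0.042  0.048] head 99.81
t 12.2 tcp [ 0.4695 -0.0159  0.2468] rot [6.441e-01 7.650e-01 7.000e-04 2.000e-04] F [ 0.22  0.62 -0.59] w 0.111
lat 0.4591 nose along 0.0913 | Fpush 0.57 Flat 0.33 Fz -0.59 mom  [-0.227 -0.113  0.159] head 99.81
```

View pics/s8z.png

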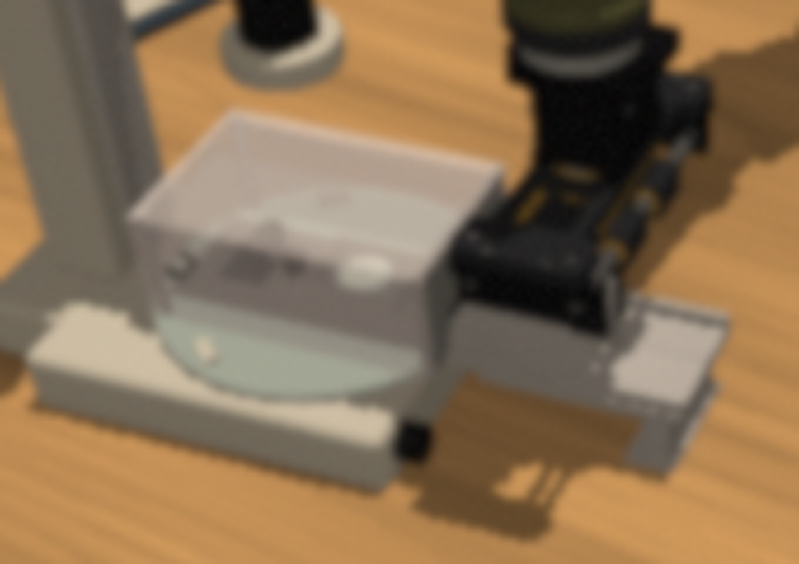

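The dish is inside the chamber at (365,270) in the zoom. From here I take 3 mm feel steps with a pause at each end.

Call:
send_rows([
  {"ax": 0, "ay": 0, "az": -0.001, "x": -0.003, "y": 0.001, "z": 0, "hand": -1},
  {"ax": 0, "ay": 0, "az": -0.002, "x": -0.006, "y": 0.001, "z": 0, "hand": -1},
  {"ax": 0, "ay": 0, "az": -0.002, "x": -0.01, "y": 0.001, "z": 0, "hand": -1},
  {"ax": 0, "ay": 0, "az": -0.002, "x": -0.01, "y": 0.001, "z": 0, "hand": -1},
  {"ax": 0, "ay": 0, "az": -0.002, "x": -0.01, "y": 0.001, "z": 0, "hand": -1},
])

```text
t: 12.82
tcp_pos: [0.4703, -0.0189, 0.2468]
ee_rot: [0.642, 0.767, 0.001, 0.0]
force: [0.9, -0.7, -1.0]
width: 0.11
```

```bash
python3 - <<'E'
from h import *
ps()
E
```

```text
t 12.825 tcp [ 0.4703 -0.0189  0.2468] rot [6.417e-01 7.669e-01 6.000e-04 3.000e-04] F [ 0.89 -0.66 -0.96] w 0.11
lat 0.4593 nose along 0.0944 | Fpush -0.81 Flat 0.76 Fz -0.96 mom  [-0.092  0.118 -0.039] head 100.16
```

Call:
send_rows([
  {"ax": 0, "ay": 0, "az": 0, "x": -0.003, "y": 0, "z": 0, "hand": -1},
  {"ax": 0, "ay": 0, "az": 0, "x": -0.006, "y": 0, "z": 0, "hand": -1},
  {"ax": 0, "ay": 0, "az": 0, "x": -0.01, "y": 0, "z": 0, "hand": -1},
  {"ax": 0, "ay": 0, "az": 0, "x": -0.01, "y": 0, "z": 0, "hand": -1},
  {"ax": 0, "ay": 0, "az": 0, "x": -0.01, "y": 0, "z": 0, "hand": -1},
])

```text
t: 13.45
tcp_pos: [0.4708, -0.0221, 0.2468]
ee_rot: [0.642, 0.767, 0.0, 0.0]
force: [0.2, -0.7, -0.4]
width: 0.111
```

```bash
python3 - <<'E'
from h import *
ps()
E
```

```text
t 13.45 tcp [ 0.4708 -0.0221  0.2468] rot [6.418e-01 7.669e-01 5.000e-04 4.000e-04] F [ 0.25 -0.69 -0.35] w 0.111
lat 0.4593 nose along 0.0976 | Fpush -0.72 Flat 0.12 Fz -0.35 mom  [-0.19   0.005 -0.003] head 100.15
```

Call:
send_rows([
  {"ax": 0, "ay": 0, "az": 0, "x": -0.003, "y": 0, "z": 0, "hand": -1},
  {"ax": 0, "ay": 0, "az": 0, "x": -0.006, "y": 0, "z": 0, "hand": -1},
  {"ax": 0, "ay": 0, "az": 0, "x": -0.01, "y": 0, "z": 0, "hand": -1},
  {"ax": 0, "ay": 0, "az": 0, "x": -0.01, "y": 0, "z": 0, "hand": -1},
  {"ax": 0, "ay": 0, "az": 0, "x": -0.01, "y": 0, "z": 0, "hand": -1},
])

```text
t: 14.08
tcp_pos: [0.4713, -0.0252, 0.2468]
ee_rot: [0.642, 0.767, 0.0, 0.001]
force: [0.4, -1.2, -0.8]
width: 0.114
```

```bash
python3 - <<'E'
from h import *
ps()
E
```

```text
t 14.075 tcp [ 0.4713 -0.0252  0.2468] rot [6.418e-01 7.669e-01 4.000e-04 5.000e-04] F [ 0.44 -1.2  -0.78] w 0.114
lat 0.4593 nose along 0.1008 | Fpush -1.26 Flat 0.21 Fz -0.78 mom  [-0.081 -0.003  0.075] head 100.15
```

Call:
send_rows([
  {"ax": 0, "ay": 0, "az": 0, "x": -0.003, "y": 0, "z": 0, "hand": -1},
  {"ax": 0, "ay": 0, "az": 0, "x": -0.006, "y": 0, "z": 0, "hand": -1},
  {"ax": 0, "ay": 0, "az": 0, "x": -0.01, "y": 0, "z": 0, "hand": -1},
  {"ax": 0, "ay": 0, "az": 0, "x": -0.01, "y": 0, "z": 0, "hand": -1},
  {"ax": 0, "ay": 0, "az": 0, "x": -0.01, "y": 0, "z": 0, "hand": -1},
])

```text
t: 14.7
tcp_pos: [0.4719, -0.0283, 0.2467]
ee_rot: [0.642, 0.767, 0.0, 0.001]
force: [0.8, -1.0, -1.0]
width: 0.113
```

```bash
python3 - <<'E'
from h import *
ps()
E
```

```text
t 14.7 tcp [ 0.4719 -0.0283  0.2467] rot [6.418e-01 7.669e-01 2.000e-04 6.000e-04] F [ 0.8  -0.98 -1.  ] w 0.113
lat 0.4593 nose along 0.1039 | Fpush -1.11 Flat 0.61 Fz -1.00 mom  [-0.133  0.053  0.037] head 100.14
```

Call:
send_rows([
  {"ax": 0, "ay": 0, "az": 0, "x": -0.003, "y": 0, "z": 0, "hand": -1},
  {"ax": 0, "ay": 0, "az": 0, "x": -0.006, "y": 0, "z": 0, "hand": -1},
  {"ax": 0, "ay": 0, "az": 0, "x": -0.01, "y": 0, "z": 0, "hand": -1},
  {"ax": 0, "ay": 0, "az": 0, "x": -0.01, "y": 0, "z": 0, "hand": -1},
  {"ax": 0, "ay": 0, "az": 0, "x": -0.01, "y": 0, "z": 0, "hand": -1},
])

```text
t: 15.32
tcp_pos: [0.4723, -0.0304, 0.2468]
ee_rot: [0.642, 0.767, 0.001, 0.0]
force: [-0.9, 4.6, 0.2]
width: 0.112
```

```bash
python3 - <<'E'
from h import *
ps()
E
```

```text
t 15.325 tcp [ 0.4723 -0.0304  0.2468] rot [6.416e-01 7.670e-01 6.000e-04 1.000e-04] F [-0.88  4.56  0.15] w 0.112
lat 0.4593 nose along 0.1061 | Fpush 4.64 Flat -0.05 Fz 0.15 mom  [ 1.018  0.283 -0.013] head 100.18
```

Contact: the push rose to about 5 N and the moment jumped by 1.15 N m, which is about 6 N at that lever. The force is right. I ease off to 1–2 N before releasing so the spring doesn't kick the carrier back.

Call:
send_rows([
  {"ax": 0, "ay": 0, "az": 0, "x": 0, "y": 0, "z": 0, "hand": -1},
  {"ax": 0, "ay": 0, "az": 0, "x": 0.001, "y": 0, "z": 0, "hand": -1},
  {"ax": 0, "ay": 0, "az": 0, "x": 0.002, "y": 0, "z": 0, "hand": -1},
  {"ax": 0, "ay": 0, "az": 0, "x": 0.003, "y": 0, "z": 0, "hand": -1},
  {"ax": 0, "ay": 0, "az": 0, "x": 0.003, "y": 0, "z": 0, "hand": -1},
])

```text
t: 15.95
tcp_pos: [0.4722, -0.0298, 0.2468]
ee_rot: [0.642, 0.767, 0.001, 0.0]
force: [-0.6, 1.7, -0.8]
width: 0.112
```

```bash
python3 - <<'E'
from h import *
ps()
cams.grab_frame('top');ps()
E
```

```text
t 15.95 tcp [ 0.4722 -0.0298  0.2468] rot [6.417e-01 7.670e-01 5.000e-04 2.000e-04] F [-0.61  1.66 -0.75] w 0.112
lat 0.4593 nose along 0.1055 | Fpush 1.74 Flat -0.30 Fz -0.75 mom  [ 0.367  0.18  -0.007] head 100.16
t 16.0 tcp [ 0.4722 -0.0298  0.2467] rot [6.417e-01 7.670e-01 5.000e-04 2.000e-04] F [ 0.36  2.21 -1.15] w 0.112
lat 0.4593 nose along 0.1054 | Fpush 2.11 Flat 0.75 Fz -1.15 mom  [ 0.32   0.171 -0.054] head 100.17
```

Call:
send_rows([
  {"ax": 0, "ay": 0, "az": 0, "x": 0.001, "y": 0, "z": 0, "hand": -1},
  {"ax": 0, "ay": 0, "az": 0, "x": 0.001, "y": 0, "z": 0, "hand": -1},
  {"ax": 0, "ay": 0, "az": 0, "x": 0.001, "y": 0, "z": 0, "hand": 0},
  {"ax": 0, "ay": 0, "az": 0, "x": 0.001, "y": 0, "z": 0, "hand": 0},
  {"ax": 0, "ay": 0, "az": 0, "x": 0.001, "y": 0, "z": 0, "hand": 0},
])

```text
t: 16.62
tcp_pos: [0.4722, -0.0297, 0.2468]
ee_rot: [0.642, 0.767, 0.0, 0.0]
force: [-0.3, -0.1, 0.7]
width: 0.368
```

Call:
send_rows([
  {"ax": 0, "ay": 0, "az": 0, "x": 0, "y": 0, "z": 0, "hand": 0},
  {"ax": 0, "ay": 0, "az": 0, "x": 0, "y": 0, "z": 0, "hand": 0},
  {"ax": 0, "ay": 0, "az": 0, "x": 0, "y": 0, "z": 0, "hand": 0},
  {"ax": 0, "ay": 0, "az": 0, "x": 0, "y": 0, "z": 0, "hand": 0},
  {"ax": 0, "ay": 0, "az": 0, "x": 0, "y": 0, "z": 0, "hand": 0},
])

```text
t: 17.25
tcp_pos: [0.4722, -0.0297, 0.2469]
ee_rot: [0.642, 0.767, 0.001, 0.0]
force: [0.7, 0.1, 0.3]
width: 0.503
```

```bash
python3 - <<'E'
from h import *
ps(); grab('wrist','w9.png'); grab('scene','s9.png')
i=cv2.imread('pics/s9.png')[120:240,130:300]; cv2.imwrite('pics/s9z.png',cv2.resize(i,None,fx=4.7,fy=4.7,interpolation=cv2.INTER_CUBIC))
E
```

```text
t 17.25 tcp [ 0.4722 -0.0297  0.2469] rot [6.418e-01 7.669e-01 5.000e-04 4.000e-04] F [0.72 0.06 0.31] w 0.503
lat 0.4594 nose along 0.1054 | Fpush -0.07 Flat 0.72 Fz 0.31 mom  [-0.155  0.015  0.041] head 100.15
```

View pics/w9.png

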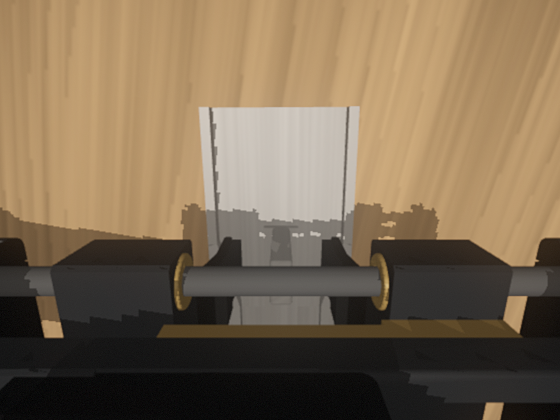

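View pics/s9z.png

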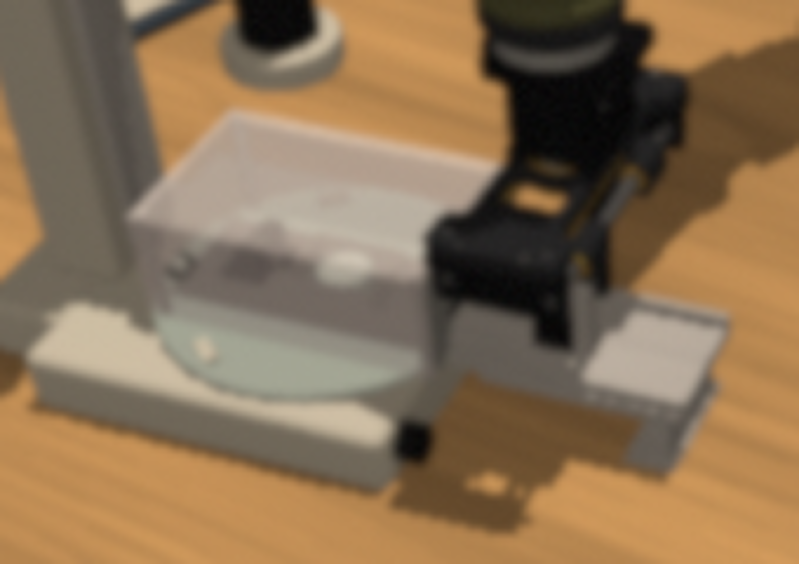

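The fingers are clear and the tab at (281,245) stands between them on the deck. Lifting straight up, then back.

Call:
send_rows([
  {"ax": 0, "ay": 0, "az": 0, "x": 0, "y": 0, "z": -0.03, "hand": 0},
  {"ax": 0, "ay": 0, "az": 0, "x": 0, "y": 0, "z": -0.1, "hand": 0},
  {"ax": 0, "ay": 0, "az": 0, "x": 0, "y": 0, "z": -0.2, "hand": 0},
  {"ax": 0, "ay": 0, "az": 0, "x": 0.05, "y": 0, "z": -0.3, "hand": 0},
  {"ax": 0, "ay": 0, "az": 0, "x": 0.2, "y": 0, "z": -0.35, "hand": 0},
])

```text
t: 17.98
tcp_pos: [0.4622, 0.0278, 0.3545]
ee_rot: [0.644, 0.765, 0.002, 0.002]
force: [-0.5, 1.2, -0.6]
width: 0.502
```

Call:
send_rows([
  {"ax": 0, "ay": 0, "az": 0, "x": 0.15, "y": 0, "z": 0, "hand": 0},
  {"ax": 0, "ay": 0, "az": 0, "x": 0.3, "y": 0, "z": 0, "hand": 0},
  {"ax": 0, "ay": 0, "az": 0, "x": 0.45, "y": 0, "z": 0, "hand": 0},
  {"ax": 0, "ay": 0, "az": 0, "x": 0.5, "y": 0, "z": 0, "hand": 0},
  {"ax": 0, "ay": 0, "az": 0, "x": 0.5, "y": 0, "z": 0, "hand": 0},
])

```text
t: 18.6
tcp_pos: [0.4365, 0.1759, 0.3547]
ee_rot: [0.643, 0.766, 0.002, 0.002]
force: [0.5, -0.3, 0.0]
width: 0.5
```

```bash
python3 - <<'E'
from h import *
ps(); grab('top','t10.png'); 
for n in ['carrier','carrier_tab','carrier_nose']:
    print('top',n,[(np.round(d['centre'],4),round(d['p'],2)) for d in finder.spot_point('top',n)[:1]])
grab('scene','s10.png')
for n in ['carrier','carrier_tab','carrier_nose']:
    print('scene',n,[(np.round(d['centre'],4),round(d['p'],2)) for d in finder.spot_point('scene',n)[:1]])
i=cv2.imread('pics/s10.png')[120:240,130:300]; cv2.imwrite('pics/s10z.png',cv2.resize(i,None,fx=4.7,fy=4.7,interpolation=cv2.INTER_CUBIC))
E
```

```text
t 18.6 tcp [0.4365 0.1759 0.3547] rot [0.6432 0.7657 0.0019 0.0021] F [ 0.45 -0.25  0.04] w 0.5
lat 0.4610 nose along -0.1034 | Fpush -0.33 Flat 0.40 Fz 0.04 mom  [-0.097  0.017 -0.046] head 99.94
top carrier []
top carrier_tab [(array([ 0.4717, -0.0279,  0.0802]), 0.5)]
top carrier_nose []
scene carrier []
scene carrier_tab [(array([ 0.4721, -0.0293,  0.0835]), 0.76)]
scene carrier_nose []
```

View pics/s10z.png

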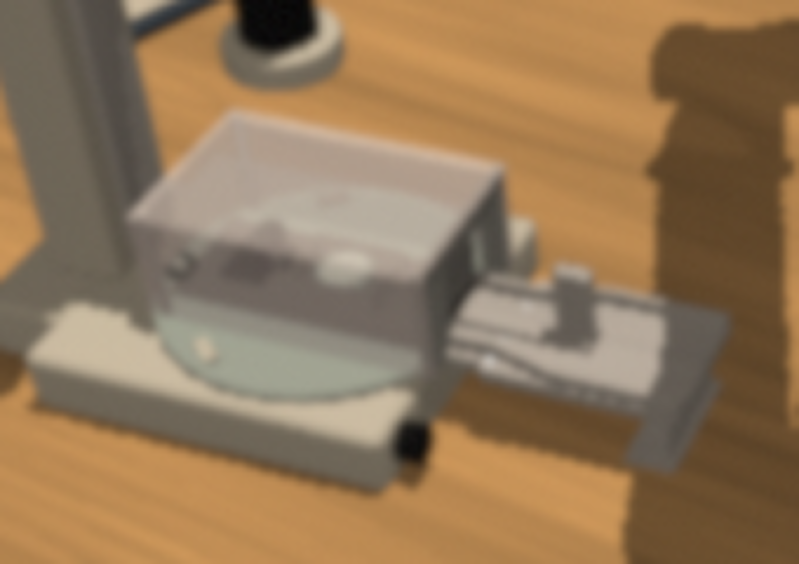

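View pics/t10.png

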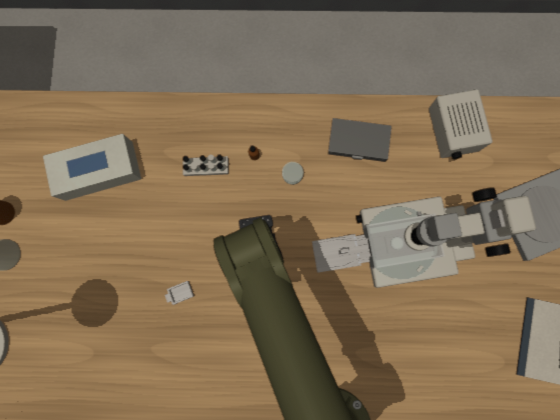

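```bash
python3 - <<'E'
import cv2,numpy as np
r=[cv2.resize(cv2.imread('pics/'+n)[150:215,205:270],None,fx=6,fy=6,interpolation=cv2.INTER_CUBIC) for n in('scene0.png','s10.png')]
cv2.imwrite('pics/cmp.png',np.hstack(r))
E
```

```text
(no output)
```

View pics/cmp.png

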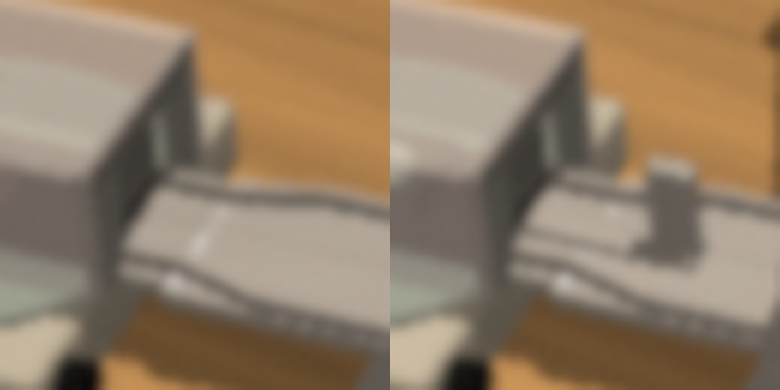

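The gateway looks the same before (left) and after (right), so the flap is shut over the stem. The tab stands upright at about (675,210) in the right half.

```bash
python3 -c "
from h import *
print(job_done())"
```

```text
the job is handed in; nothing more can be done
None
```

The specimen carrier is in the chamber against the end stop, released, with the flap shut over its stem. The job was handed in at about 19 s of the 46 s allowed. No verdict is reported, so this rests on my own checks.

- **Loading:** I gripped the tab, laid the carrier on the deck between the guides and pushed it level through the flap. The last stretch went in 3 mm steps by feel.
- **End stop:** The tray met the buffer about 104 mm past the gate. At the end of that step I read 4.6 N, or about 5.5 N allowing for the sensor's offset. I eased off to about 2 N before opening the fingers so the spring would not kick the carrier back.
- **Tab position:** After I backed away, both cameras put the tab within about 2 mm of where I released it.
- **Flap:** The gateway looks the same in the pictures from before and after loading, so I take the flap as shut. I had no direct angle reading.
- **Bystanders:** In the top view the spare tray, dishes, dropper, vial rack and slide box look undisturbed. The arm hid the forceps in that picture, so I could not confirm them.
- **Not confirmed:** The finder could not see the carrier's tray or nose inside the chamber. The seating is judged from the contact force and the tab position.

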